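# Open the carver's blank store and hold its gate

### The arm

A 7-joint arm with a two-finger parallel gripper is mounted at the origin on the work surface. World frame = base frame: x ahead of the robot, y to its left, z up, the work surface at z = 0. Lengths are in mm, angles in rad, forces in N, time in s.
With the tool pointing down it reaches from about 425 to 1025 mm from the base axis. Payload 3.6 kg.
Tool frame: the origin (TCP) lies at the very end of the fingers, on their centre line; the grasp point (between the pads) lies 19 mm behind it (manip.hold_point_z is the distance from the TCP to the grasp point, in mm); z points along the fingers, y is the line along which they close (so a half turn about z gives the same grasp; the last joint's range is limited). The gripper opens to 85 mm and grips with 20 to 120 N. Pads are 22 mm wide; open, the fingers measure 114 mm over their backs; the gripper's body (76 mm by 85 mm) begins 54 mm behind the grasp point. The pads swing forward as they close: fully open they stand 13 mm farther back than shut.
Start: joints at [-1.313, 0.591, 0.048, 1.609, -0.033, 0.943, -0.034], TCP at [249.142, 680.851, 193.302] pointing down, gripper open.
Joint ranges: [-2.69, 2.69], [-0.47, 2.24], [-1.27, 1.36], [0.19, 2.51], [-1.53, 4.68], [0.08, 2.07], [-3.09, 3.09]. Speed limits (rad/s): [2.57, 2.57, 3.14, 3.14, 3.14, 3.14, 3.14].

### API

Orientations are given as a unit quaternion [w, x, y, z].
In Python, from plant import manip gives the robot as it stands.
- The arm moves only by the tool send_path, called after "Request:" as a command line: name --argument value ..., lists and objects as JSON in quotes. Schema: {"type":"object","properties":{"deltas":{"type":"array","items":{"type":"array","items":{"type":"array","items":{"type":"number"},"minItems":6,"maxItems":6},"minItems":1,"maxItems":12},"minItems":1,"maxItems":1},"jaw":{"type":"number"},"squeeze":{"type":"number"},"only":{"type":"string"},"quiet":{"type":"boolean"},"lines":{"type":"string"}},"required":["deltas"],"additionalProperties":false}. deltas is a list that holds a single list of rows (three levels of brackets), with 1 to 12 rows, each of 6 numbers: dx, dy, dz in mm, then a rotation vector rx, ry, rz in rad; each row shifts and turns the commanded pose from where the row before left it, along the tool's axes as they then stand; what a row does not reach is not made up. A row lasts 1/8 s, in which the tool goes at most 62.5 mm and 0.188 rad, less where a joint would pass 70% of its speed; a pose out of reach is approached as far as the arm can. jaw is the opening from 0.0 (shut) to 1.0 (fully open), set as the call begins (left out keeps the last). The fingers move at their own pace and stop on an object; squeeze is the grip in N (left out, the last holds). Time passes only in rows, so rows that do not move let the fingers close. The tool returns the time, the measured TCP pose, the force, the opening and the grip force at its end. only (a regular expression) keeps the lines of the reply that match it, lines (a string "A,B") keeps lines A to B, and quiet returns only ok. Input that does not fit is refused with a message, and nothing moves.
- manip.get_state(): the state, without advancing time (a new reading comes with each control period).
- manip.camera(name): name is "scene" or "top" or "wrist"; returns a dict with "image" (400x640x3 uint8, red, green, blue), "vfov" (degrees; the focal length in pixels is half the picture's height over the tangent of half this angle, whatever the lens; pixels are square), "cx", "cy" (the principal point, pixels), "R" (3x3) and "t" (3): a world point X has camera coordinates R X + t. Camera axes: x right, y down, z forward; pixel columns grow to the right and rows downward; lengths in mm; the calibration is good to about 2 mm. A picture is of the moment at which its call begins. There is no depth.
- manip.sign_off(): hands the job in; it is judged then, once.
The state is a dict: "t": time; "joint_positions": joint angles; "qvel": joint speeds; "effort": joint torques, N m; "position": TCP position; "ee_rot": TCP orientation; "ft_force": force on the tool from outside, world axes, zero at the start; "moment": the same for the moment, N m; "opening": opening from 0.0 (shut) to 1.0 (fully open); "grip_force": force on a finger pad.
Only numpy, scipy, OpenCV 4.12 (cv2) and the standard library are available. Lean on these libraries where they do the work, as an engineer would, in place of code of your own. Each camera call takes 0.05 s, during which the arm holds its last target. There are 200 camera calls.

### The job

Open the little store cage on the carving bench: take the mallet, knock the brass-capped stop pin in front of the gate all the way down with its head, and stand the mallet back upright on the bench. Then squeeze the red catch fully, after it the blue one (pinching each one's two tabs together), and swing the gate by its handle past its detent to nearly a right angle or wider. Finish still holding the gate wide open by its handle, as its spring would pull it back, and leave the other things where they are.

Things in the scene. Friction and masses are not known exactly. Their poses are not given: they have to be found in the camera images.
- cage: plywood store cage for carving blanks, fixed to the bench: body 160 deep (x) x 270 wide (y) x 140 mm high, roof top at z = 140 mm; its front (own -x) has the gate; in front of the gate a wooden sill 18 mm high reaches 190 mm forward of the origin. Origin: centre of the underside of the body (z = 0 is the bench); yaw varies by up to 0.2 rad either way
- pin_top (a point): centre of the top of the sprung stop pin: an upright steel pin with a brass cap 16 mm across, standing in the sill 49 mm in front of the gate (cage frame x -145, y +10 mm), its top about 45 mm above the bench when up, 23 mm when fully down; while up it blocks the gate. 25 mm of free sill around it; a brass detent ball 7 mm in radius stands 11 mm above the sill 59 mm from the pin, towards the hinge
- pin_cap: brass cap of the stop pin (8 mm radius, 6 mm high); origin at the centre of its top
- stop_pin (a joint): how far the pin is driven down (m): 0 up, 0.022 fully down. It slides stiffly: pushing it takes 5 N at the top, 9 N at the bottom; it stays where it is left
- mallet: carver's mallet standing upright on its head on the bench: dark round head 52 mm in diameter and 90 mm high with two brass bands, pale round handle 25 mm in diameter above it, 195 mm in all, 0.32 kg (varies); grip the handle, best 165 mm above the face. Origin: centre of the flat striking face (underside of the head); z along the handle
- red_squeezed (a point): red pinch catch on the cage roof (the two catches swap places from run to run): the point midway between its two upright tabs once squeezed, level with the tab tops (180 mm above the bench). Squeeze along the cage's y with the gripper centred here; axes as the cage's
- blue_squeezed (a point): the same for the blue catch, in the other place; the two catches are 110 mm apart along the cage's y
- red_catch (a joint): travel of the red sliding tab (m): 0 shut, 0.012 fully squeezed; its nose frees the gate from about 0.007. It slides against 4 N of friction and stays where it is left
- blue_catch (a joint): the same for the blue catch
- red_post: fixed aluminium tab of the red catch: 20 mm (cage's x) by 10 mm thick (y), z from 146 to 180 mm above the bench; its outer face is 14 mm from red_squeezed towards the cage's -y
- red_tab: sliding red tab of the red catch, of the same size; its outer face is 26 mm from red_squeezed towards the cage's +y, 14 mm when squeezed
- blue_post: fixed aluminium tab of the blue catch, as the red one's
- blue_tab: sliding blue tab of the blue catch, as the red one's
- gate (a joint): angle of the gate (rad): 0 shut, grows as it swings out towards the robot, stop at 1.6. Hinge vertical, on the gate's left (+y) edge, so the handle turns clockwise seen from above. A spring shuts it (about 0.4 N m at 1.5 rad); a ball detent resists from 0.65 to 0.85 rad (about 4 N more at the handle) and is passed by 1.05 rad; let go, the gate swings back
- gate_hinge (a point): point on the gate's hinge axis at the height of the gate's top (135 mm)
- gate_handle_top (a point): centre of the top of the gate's upright handle: a round dark steel rod 16 mm in diameter with a yellow knob end, its axis 46 mm in front of the gate's middle plane, rising from z = 110 to 168 mm (this point at about 168 mm); 162 mm from the hinge axis. Grip it from above; nothing is under it but a bracket at 110 to 123 mm
- gate_handle: the handle with its bracket, moving with the gate; origin where the bracket meets the gate's middle plane, 117 mm above the bench
- horn_blank: bystander, leave alone: dark horn blank, 110 mm, lying inside the cage. Origin under its centre
- antler_blank: bystander, leave alone: ivory-coloured antler blank, 100 mm, lying inside the cage. Origin under its centre
- wax_tin: bystander, leave alone: yellow tin with an aluminium lid, 62 mm wide, 30 mm high, standing on the cage roof behind the catches. Origin under its centre
- amber_jar: bystander, leave alone: amber glass jar with black cap, 60 mm wide, 85 mm high, on the bench at the right. Origin under its centre
- sand_block: bystander, leave alone: cork sanding block 100 x 60 x 32 mm on the bench at the left. Origin under its centre
- brush_cup: bystander, leave alone: blue ceramic cup, 72 mm wide, 95 mm high, on the bench at the left. Origin under its centre
- gouge: bystander, leave alone: gouge with wooden handle, 210 mm long, lying on the bench at the far left. Origin under its centre

How it is judged:
By the outcome, as a careful person would: the job done as asked, in the order asked, and still so for the second after the job is handed in, while the arm keeps its last pose, push and grip.
It also fails if it takes over 72 s, if anything falls off the work surface, if the arm or the gripper's body presses on something with over 40 N, if the wrist force passes 120 N, or if a joint passes its speed limit or range.

## Working session

There is one attempt and no reset: what is moved stays moved. The work goes in short steps, Python scripts to look and compute and a tool call to move; the robot and the scene stay as the last step left them, time stands still between calls to the robot, and variables do not carry over. Pictures are saved under pics/ and viewed, at most 10 in all, crops included, and the job is handed in when it is done.

```bash
ls; mkdir -p pics
```

Run:
```python
from plant import manip
import cv2,pickle
d={}
for n in("scene","top"):
    c=manip.camera(n);d[n]=c
    cv2.imwrite(f"pics/{n}0.png",c["image"][:,:,::-1]);print(n,c["vfov"],c["cx"],c["cy"],c["R"],c["t"])
pickle.dump(d,open("c0.pkl","wb"))
s=manip.get_state();print(s);print(manip.hold_point_z)
```

```text
pics
plant.py
scene 52.76447985250958 321.1815811222446 199.78988740658355 [[-0.12686538  0.99188827  0.00792646]
 [ 0.7765055   0.10428325 -0.62142113]
 [-0.61720693 -0.07268188 -0.78343663]] [  29.91050244 -401.77475864 1627.65422962]
top 57.62493118289526 314.2670765647008 203.19787853602392 [[-0.00943901 -0.99970644  0.02231469]
 [-0.98126484  0.00496582 -0.19259975]
 [ 0.1924324  -0.02371458 -0.98102364]] [  49.60532437  635.56738879 1077.44739302]
{'t': 0.1, 'joint_positions': array([-1.31352345,  0.59205363,  0.04830442,  1.60973288, -0.03331275,
        0.94264311, -0.03368543]), 'qvel': array([ 0.00018982, -0.00123721,  0.00060201, -0.00332139,  0.0003793 ,
        0.00045538, -0.00026735]), 'effort': array([ 4.52117019e-03, -5.49999762e+01,  1.55301958e+00, -1.98824590e+01,
        9.71751841e-03,  3.84404077e-03,  3.95894602e-06]), 'position': array([248.83500706, 680.07724498, 192.22181092]), 'ee_rot': array([-1.24807200e-04,  1.74446117e-01,  9.84666197e-01, -1.00829237e-03]), 'ft_force': array([0.98945746, 0.18325078, 0.07126544]), 'moment': array([0.00033295, 0.003058  , 0.01002148]), 'grip_force': 0.0, 'opening': 1.0011415920096336}
18.700000000000003
```

View pics/scene0.png

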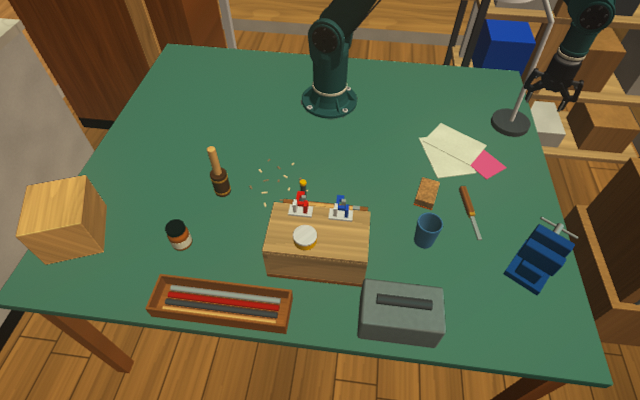

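View pics/top0.png

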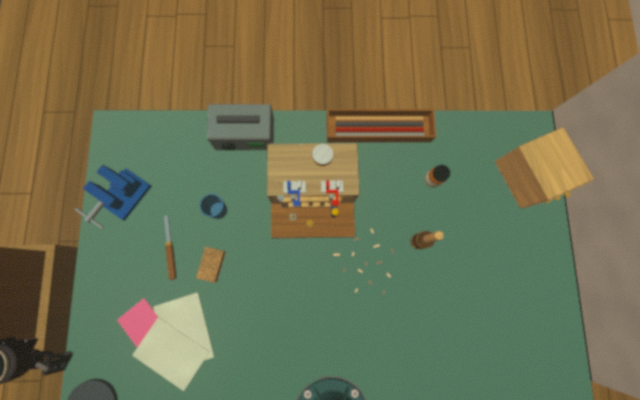

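The scene view shows the cage at about (318,240), red and blue catches at (300,203) and (342,207), mallet (217,172). The top view shows the cage (313,190), knob (335,212), pin (310,223), mallet handle end (438,236). I'll zoom in next.

Run:
```python
import cv2,pickle,numpy as np
d=pickle.load(open("c0.pkl","rb"))
a=d["top"]["image"][135:255,255:455,::-1];b=d["scene"]["image"][140:260,200:400,::-1]
im=np.vstack([cv2.resize(x,None,fx=2.5*1.0,fy=2.5,interpolation=cv2.INTER_CUBIC) for x in(a,b)])
cv2.imwrite("pics/z0.png",im)
```

Create h.py:
```python
import numpy as np,cv2
from scipy.spatial.transform import Rotation as Ro
def foc(c): return c["image"].shape[0]/2/np.tan(np.radians(c["vfov"])/2)
def ray(c,u,v):
    f=foc(c);R=np.array(c["R"]);o=-R.T@np.array(c["t"])
    d=R.T@np.array([(u-c["cx"])/f,(v-c["cy"])/f,1]);return o,d/np.linalg.norm(d)
def plane(c,u,v,z):
    o,d=ray(c,u,v);return o+d*(z-o[2])/d[2]
def tri(obs):
    A=np.zeros((3,3));b=np.zeros(3);rs=[ray(*q) for q in obs]
    for o,d in rs: P=np.eye(3)-np.outer(d,d);A+=P;b+=P@o
    X=np.linalg.solve(A,b);return X,[round(float(np.linalg.norm((np.eye(3)-np.outer(d,d))@(X-o))),1) for o,d in rs]
def proj(c,X):
    p=np.array(c["R"])@np.array(X)+c["t"];f=foc(c);return np.array([f*p[0]/p[2]+c["cx"],f*p[1]/p[2]+c["cy"]])
def blobs(c,lo,hi,box=None,amin=6):
    h=cv2.cvtColor(c["image"],cv2.COLOR_RGB2HSV);m=cv2.inRange(h,np.array(lo),np.array(hi))
    if box: k=np.zeros_like(m);u0,v0,u1,v1=box;k[v0:v1,u0:u1]=255;m&=k
    n,l,s,ce=cv2.connectedComponentsWithStats(m)
    return [(ce[i].round(1),s[i]) for i in range(1,n) if s[i][4]>=amin]
def rot(s):
    q=s["ee_rot"];return Ro.from_quat([q[1],q[2],q[3],q[0]])
def go(s,X,yaw=None):
    """tool-axis shift to X, and rotation vector to tool pointing down with tool y at angle yaw (mod pi) """
    r=rot(s);dx=r.inv().apply(np.array(X)-s["position"]);print("shift",dx.round(1))
    if yaw is not None:
        best=None
        for k in(0,np.pi):
            y=np.array([np.cos(yaw+k),np.sin(yaw+k),0]);z=np.array([0,0,-1.]);x=np.cross(y,z)
            v=(r.inv()*Ro.from_matrix(np.c_[x,y,z])).as_rotvec()
            if best is None or np.linalg.norm(v)<np.linalg.norm(best): best=v
        print("rot",best.round(3))
```

```text
(no output)
```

View pics/z0.png

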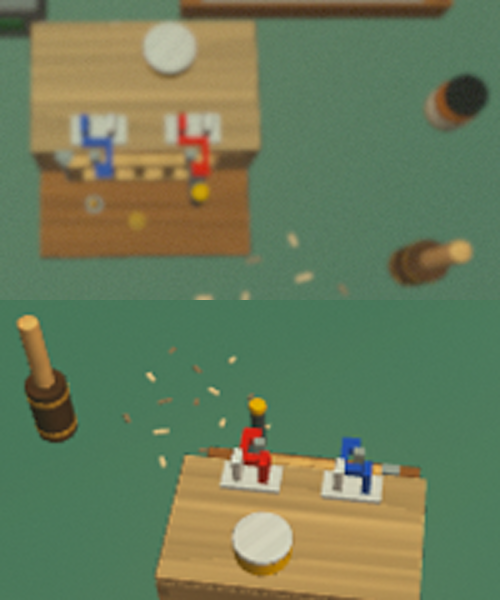

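Zoomed: knob at top (335,212)/scene (303,182), mallet handle end at top (439,235)/scene (212,149), pin cap at top (310,223), roof front edge v≈195.

Run:
```python
import pickle,numpy as np
from h import *
d=pickle.load(open("c0.pkl","rb"));T,S=d["top"],d["scene"]
print("mallet end",tri([(T,439.4,235.4),(S,211.6,149.2)]))
print("knob",tri([(T,335,211.8),(S,303.2,182.4)]))
for n,uv in dict(FL=(270.2,195),FR=(358.2,195),BL=(268,144),BR=(358.2,143)).items(): print(n,plane(T,*uv,140).round(1))
print("pin",plane(T,309.8,223,45).round(1),"ball",plane(T,292.6,216.2,29).round(1))
for n,uv in dict(FL=(271.5,237),FR=(354.7,237)).items(): print("sill",n,plane(T,*uv,18).round(1))
for n,uv in dict(FL=(371,207.5),FR=(274,204),BL=(368,268),BR=(265,263)).items(): print("scene",n,plane(S,*uv,140).round(1))
```

```text
mallet end (array([ 518.3016347 , -291.16019524,  191.43007843]), [2.7, 2.7])
knob (array([589.77683681,  -8.87630516, 167.86766867]), [1.9, 1.9])
FL [645.5 175.2 140. ]
FR [644.3 -82.2 140. ]
BL [802.  183.9 140. ]
BR [804.9 -87.4 140. ]
pin [575.8  59.2  45. ] ball [600.2 113.9  29. ]
sill FL [535.3 181.3  18. ]
sill FR [533.4 -84.5  18. ]
scene FL [631.6 188.3 140. ]
scene FR [655.2 -79.5 140. ]
scene BL [821.1 190.5 140. ]
scene BR [840.8 -64.7 140. ]
```

Run:
```python
from plant import manip
from h import *
go(manip.get_state(),[520,50,400],np.pi/2)
```

```text
shift [-471.1 -499.  -206.7]
rot [-0.002 -0.    -0.351]
```

Request:
send_path --deltas '[[[0,0,-60,0,0,0],[0,0,-60,0,0,0],[-42,-44,-8,0,0,0],[-42,-44,-8,0,0,0],[-42,-44,-8,0,0,0],[-42,-44,-8,0,0,0],[-42,-44,-8,0,0,0],[-42,-44,-8,0,0,0],[-42,-44,-8,0,0,0],[-42,-44,-8,0,0,0],[-42,-44,-8,0,0,0],[-42,-44,-8,0,0,0]]]'

```text
t: 1.6
position: [492.5, 121.3, 393.4]
ee_rot: [-0.0, 0.174, 0.985, 0.0]
ft_force: [0.8, -0.1, -0.5]
opening: 1.002
grip_force: 0.0
```

Request:
send_path --deltas '[[[-42,-44,-8,0,0,0],[0,0,0,0,0,-0.175],[0,0,0,0,0,-0.175],[0,0,0,0,0,0],[0,0,0,0,0,0]]]'

```text
t: 2.22
position: [516.4, 67.7, 401.0]
ee_rot: [-0.0, 0.001, 1.0, -0.0]
ft_force: [0.5, 0.6, -0.8]
opening: 0.998
grip_force: 0.0
```

Run:
```python
from plant import manip
import cv2,pickle
from h import *
c=manip.camera("wrist");s=manip.get_state();pickle.dump((c,s),open("w1.pkl","wb"))
R=np.array(c["R"]);print(s["position"],s["ee_rot"],"cam",-R.T@c["t"],c["vfov"])
for n in("top",):
    pass
cv2.imwrite("pics/w1.png",c["image"][:,:,::-1])
go(s,[520,50,400],np.pi/2)
```

```text
[516.47590028  67.74264226 401.13067196] [-1.85228093e-04  1.15083917e-03  9.99999319e-01 -5.50256036e-05] cam [437.76107955  67.83478919 582.75243414] 68.50654119218075
shift [ -3.6 -17.7   1.1]
rot [-0.    -0.    -0.002]
```

View pics/w1.png

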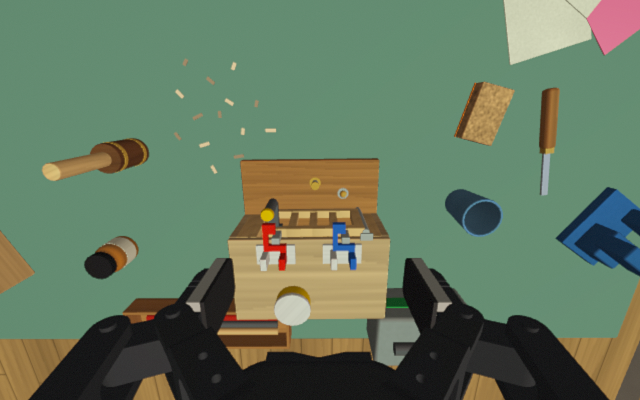

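Wrist view: knob (268,214), pin cap (315,183), ball (343,193), red tabs ~(268,245), blue ~(340,245), mallet handle end (52,172). I'll take a second, lower wrist view on the way to the mallet.

Request:
send_path --deltas '[[[20,-40,40,0,0,0],[20,-40,40,0,0,0],[0,-10,30,0,0,0],[0,0,0,0,0,0],[0,0,0,0,0,0]]]'

```text
t: 2.9
position: [478.0, -21.4, 292.4]
ee_rot: [0.001, -0.0, 1.0, 0.0]
ft_force: [0.4, 0.7, -0.0]
opening: 1.0
grip_force: 0.0
```

Run:
```python
from plant import manip
import cv2,pickle
from h import *
c=manip.camera("wrist");s=manip.get_state();pickle.dump((c,s),open("w2.pkl","wb"))
print(s["position"])
c1,_=pickle.load(open("w1.pkl","rb"))
a=cv2.resize(c1["image"][150:330,220:400],None,fx=2.2,fy=2.2,interpolation=cv2.INTER_CUBIC)
X=[600,40,80];u,v=proj(c,X).astype(int);print(u,v)
u0,v0=max(u-110,0),max(v-90,0);b=cv2.resize(c["image"][v0:v0+180,u0:u0+220],None,fx=1.8,fy=2.2,interpolation=cv2.INTER_CUBIC);print(u0,v0)
im=np.hstack([a,b]);print(im.shape)
cv2.imwrite("pics/z1.png",im[:,:,::-1])
```

```text
[478.30587918 -21.28336535 292.75984179]
359 247
249 157
(396, 792, 3)
```

View pics/z1.png

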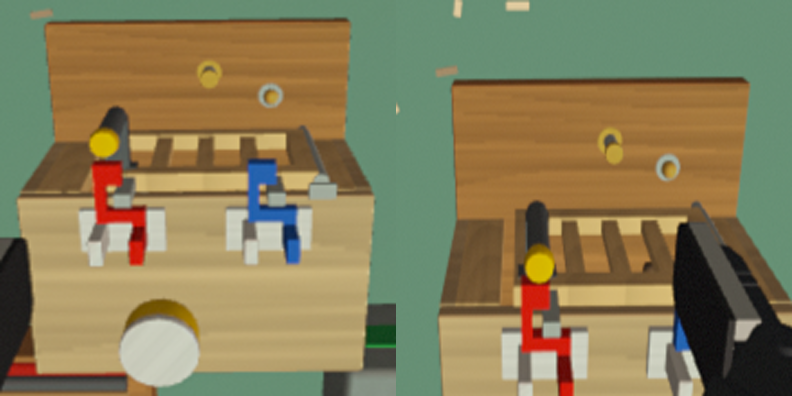

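The zoom shows, left (view 1) then right (view 2): knob (104,143)/(540,266), cap top (209,72)/(614,153), sill front corners (47,23),(350,19)/(453,82),(748,80), red catch white post (97,250), red tab (137,250).

Run:
```python
import pickle
from h import *
d=pickle.load(open("c0.pkl","rb"));T,S=d["top"],d["scene"]
A,_=pickle.load(open("w1.pkl","rb"));B,_=pickle.load(open("w2.pkl","rb"))
a=lambda x,y:(A,220+x/2.2,150+y/2.2)
b=lambda x,y:(B,249+(x-396)/1.8,157+y/2.2)
P=lambda n,r:print(n,r[0].round(1),r[1])
P("knob",tri([a(104,143),b(540,266),(T,335,211.8),(S,303.2,182.4)]))
P("knob w",tri([a(104,143),b(540,266)]))
P("cap",tri([a(209,72),b(614,153)])); P("cap+top",tri([a(209,72),b(614,153),(T,309.8,223)]))
P("sillR",tri([a(47,23),b(453,82)]));P("sillL",tri([a(350,19),b(748,80)]))
for q in(a(47,23),b(453,82),a(350,19),b(748,80)): print("sill@18",plane(*q,18).round(1))
for q in(a(24,193),a(370,190),a(37,372),a(365,370),b(442,308)): print("roof",plane(*q,140).round(1))
for q in(a(97,257),a(137,257),a(252,255),a(292,257)): print("tabs",plane(*q,180).round(1))
for n in "AB":
  print(n,np.array(eval(n)["R"]).round(3).tolist())
print("mallet end 3view",tri([(A,52,172),(T,439.4,235.4),(S,211.6,149.2)]))
for n,c in(("A",A),("B",B)):
  for z in (0,90,195): print(n,z,proj(c,[518,-291,z]).round(1))
cv2.imwrite("pics/w2.png",B["image"][:,:,::-1])
```

```text
knob [591.6  -8.7 171.4] [0.7, 1.4, 2.9, 2.4]
knob w [591.6  -8.8 173.7] [0.2, 0.2]
cap [574.2  59.6  56.5] [2.4, 2.4]
cap+top [574.1  59.5  56.8] [2.5, 2.4, 0.2]
sillR [538.9 -83.9   8.3] [0.1, 0.1]
sillL [535.9 185.8  11.9] [0.3, 0.3]
sill@18 [537.2 -81.4  18. ]
sill@18 [535.9 -82.5  18. ]
sill@18 [534.6 184.7  18. ]
sill@18 [534.4 182.9  18. ]
roof [644.  -77.3 140. ]
roof [642.4 182.3 140. ]
roof [806.6 -82.2 140. ]
roof [805.5 189.7 140. ]
roof [642.9 -80.2 140. ]
tabs [675.1 -17.4 180. ]
tabs [675.2  10.9 180. ]
tabs [673.8  92.2 180. ]
tabs [675.5 120.5 180. ]
A [[0.003, 1.0, -0.0], [0.95, -0.003, 0.312], [0.312, -0.001, -0.95]]
B [[0.0, 1.0, 0.0], [0.949, -0.0, 0.314], [0.314, 0.0, -0.949]]
mallet end 3view (array([ 519.69203148, -290.55894878,  193.68637718]), [1.5, 2.8, 3.1])
A 0 [136.5 149.5]
A 90 [105. 157.]
A 195 [ 51.  169.9]
B 0 [155.9 180.9]
B 90 [121.3 197. ]
B 195 [ 56.4 227.3]
```

Request:
send_path --deltas '[[[-9,-54,0,0,0,0],[-9,-54,0,0,0,0],[-9,-54,0,0,0,0],[-9,-54,0,0,0,0],[-6,-53,0,0,0,0],[0,0,0,0,0,0],[0,0,0,0,0,0]]]' --jaw 1.0

```text
t: 3.82
position: [519.6, -290.4, 292.0]
ee_rot: [0.001, -0.0, 1.0, 0.0]
ft_force: [-0.1, 0.3, -0.4]
opening: 0.998
grip_force: 0.0
```

Run:
```python
from plant import manip
import cv2,pickle
from h import *
c=manip.camera("wrist");s=manip.get_state();pickle.dump((c,s),open("w3.pkl","wb"))
print(s["position"],[proj(c,[519,-291,z]).round(0) for z in(0,90,195)])
cv2.imwrite("pics/w3.png",c["image"][:,:,::-1])
```

```text
[ 519.59813542 -289.50942187  291.79204944] [array([318., 157.]), array([318., 168.]), array([318., 189.])]
```

View pics/w3.png

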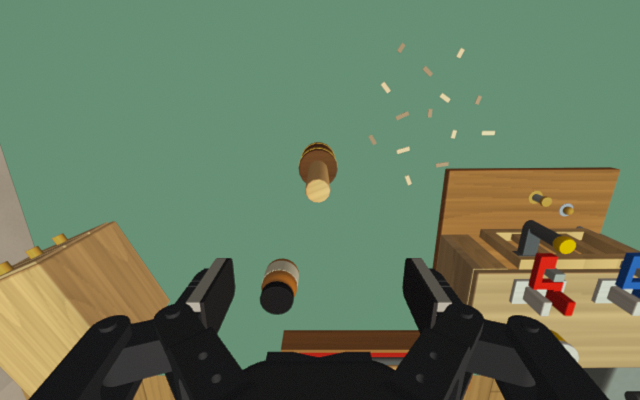

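The handle end at (318,190) matches the prediction, so the tool is centred. I'll go down and grip.

Request:
send_path --deltas '[[[0,0,50,0,0,0],[0,0,50,0,0,0],[0,0,46,0,0,0],[0,0,0,0,0,0],[0,0,0,0,0,0]]]'

```text
t: 4.5
position: [520.0, -291.1, 147.0]
ee_rot: [0.001, -0.0, 1.0, -0.0]
ft_force: [0.1, -0.0, 0.1]
opening: 1.0
grip_force: 0.0
```

Request:
send_path --deltas '[[[0,0,0,0,0,0],[0,0,0,0,0,0],[0,0,0,0,0,0],[0,0,0,0,0,0],[0,0,0,0,0,0],[0,0,0,0,0,0],[0,0,0,0,0,0],[0,0,0,0,0,0]]]' --jaw 0.0 --squeeze 60

```text
t: 5.5
position: [518.9, -292.0, 146.2]
ee_rot: [0.001, 0.0, 1.0, -0.0]
ft_force: [-0.9, -1.0, 5.9]
opening: 0.26
grip_force: 58.6
```

Request:
send_path --deltas '[[[0,0,-40,0,0,0],[0,0,-40,0,0,0],[4,50,0,0,0,0],[4,50,0,0,0,0],[4,50,0,0,0,0],[4,50,0,0,0,0],[0,50,0,0,0,0],[0,50,0,0,0,0],[0,50,0,0,0,0],[0,0,0,0,0,0],[0,0,0,0,0,0],[0,0,0,0,0,0]]]'

```text
t: 7.0
position: [502.1, 56.9, 224.9]
ee_rot: [-0.001, 0.002, 1.0, -0.0]
ft_force: [0.1, 0.3, -3.2]
opening: 0.256
grip_force: 59.9
```

Run:
```python
from plant import manip
import cv2,pickle
from h import *
c=manip.camera("wrist");s=manip.get_state();pickle.dump((c,s),open("w4.pkl","wb"))
print(s["position"],[proj(c,[577,60,z]).round(0) for z in(18,45)])
t=manip.camera("top")
im=np.vstack([c["image"][100:300,180:500],t["image"][130:290,240:400].repeat(2,0).repeat(2,1)])
cv2.imwrite("pics/w4.png",im[:,:,::-1])
```

```text
[502.28729969  56.94578946 225.06577027] [array([321., 220.]), array([321., 227.])]
```

View pics/w4.png

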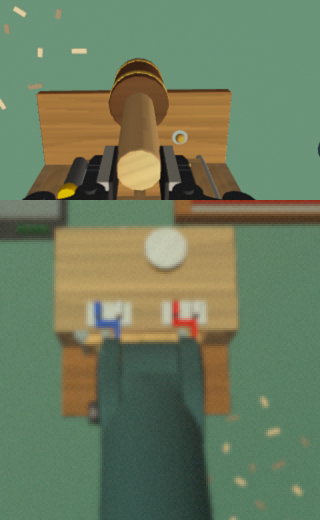

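The mallet is held upright. The pin is hidden behind it, so I'll go to the measured pin position.

Request:
send_path --deltas '[[[-38,1,0,0,0,0],[-38,2,0,0,0,0],[0,0,15,0,0,0],[0,0,10,0,0,0],[0,0,0,0,0,0],[0,0,8,0,0,0],[0,0,0,0,0,0]]]'

```text
t: 7.98
position: [578.0, 61.6, 192.0]
ee_rot: [-0.001, 0.0, 1.0, 0.0]
ft_force: [-0.5, -0.8, -3.1]
opening: 0.258
grip_force: 59.9
```

Request:
send_path --deltas '[[[0,0,5,0,0,0],[0,0,5,0,0,0],[0,0,5,0,0,0],[0,0,5,0,0,0],[0,0,0,0,0,0],[0,0,0,0,0,0]]]'

```text
t: 8.72
position: [578.4, 61.6, 172.0]
ee_rot: [-0.0, 0.0, 1.0, -0.0]
ft_force: [-0.4, 0.7, 0.6]
opening: 0.258
grip_force: 60.4
```

Request:
send_path --deltas '[[[0,0,3,0,0,0],[0,0,0,0,0,0]]]'

```text
t: 8.98
position: [578.8, 61.6, 169.3]
ee_rot: [0.0, 0.0, 1.0, 0.0]
ft_force: [-0.6, 0.3, 3.2]
opening: 0.26
grip_force: 60.7
```

Request:
send_path --deltas '[[[0,0,3,0,0,0],[0,0,0,0,0,0],[0,0,0,0,0,0]]]'

```text
t: 9.35
position: [581.8, 61.5, 169.0]
ee_rot: [0.003, 0.001, 1.0, 0.001]
ft_force: [-1.3, 0.0, 14.2]
opening: 0.257
grip_force: 61.9
```

Request:
send_path --deltas '[[[0,0,3,0,0,0],[0,0,0,0,0,0],[0,0,0,0,0,0]]]'

```text
t: 9.72
position: [585.2, 61.4, 168.8]
ee_rot: [0.006, 0.001, 1.0, 0.001]
ft_force: [-0.6, 0.6, 24.8]
opening: 0.257
grip_force: 63.1
```

Stopped hard at 169 mm, which puts the face at 23 mm: the pin is fully down. I'll lift, back off and check.

Request:
send_path --deltas '[[[0,0,-25,0,0,0],[0,0,-40,0,0,0],[40,0,0,0,0,0],[38,-20,0,0,0,0],[0,-50,0,0,0,0],[0,-50,0,0,0,0],[0,-50,0,0,0,0],[0,0,0,0,0,0],[0,0,0,0,0,0]]]'

```text
t: 10.85
position: [499.4, -108.0, 227.2]
ee_rot: [-0.001, 0.001, 1.0, 0.0]
ft_force: [0.8, 0.3, -4.8]
opening: 0.256
grip_force: 60.0
```

Run:
```python
from plant import manip
import cv2,pickle
from h import *
T=manip.camera("wrist");s=manip.get_state();pickle.dump((T,s),open("w5.pkl","wb"))
u,v=proj(T,[578,61,23]).astype(int);print(u,v,s["position"],s["ee_rot"]);go(s,[519,-292,170],np.pi/2)
u0=max(0,min(u-100,440));v0=max(v-60,0);print(u0,v0)
cv2.imwrite("pics/w5.png",cv2.resize(T["image"][v0:v0+150,u0:u0+200,::-1],None,fx=3,fy=3,interpolation=cv2.INTER_CUBIC))
```

```text
437 222 [ 499.65454554 -107.17745899  227.32340707] [-1.15559978e-03 -1.63715111e-04  9.99999229e-01  4.24020585e-04]
shift [ -19.4 -184.9   57.1]
rot [ 0.001 -0.002  0.   ]
337 162
```

View pics/w5.png

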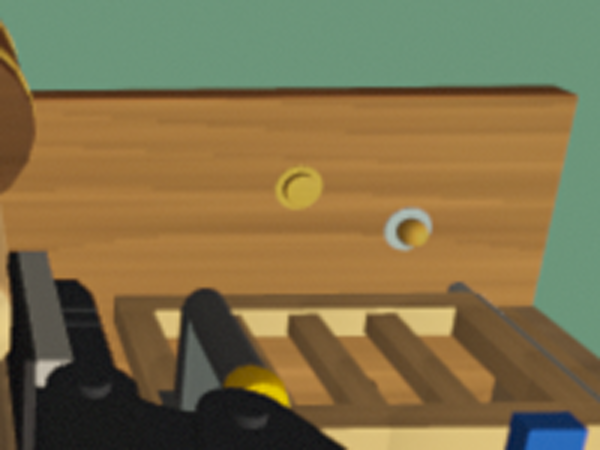

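The brass cap at (300,188) sits down in its flange, so the pin is fully driven. The mallet goes back next.

Request:
send_path --deltas '[[[-5,-46,0,0,0,0],[-5,-46,0,0,0,0],[-5,-46,0,0,0,0],[-4,-47,0,0,0,0],[0,0,30,0,0,0],[0,0,27,0,0,0],[0,0,12,0,0,0],[0,0,6,0,0,0],[0,0,3,0,0,0],[0,0,0,0,0,0],[0,0,0,0,0,0]]]'

```text
t: 12.28
position: [519.9, -293.8, 151.1]
ee_rot: [0.001, 0.0, 1.0, -0.0]
ft_force: [0.1, -0.6, -3.8]
opening: 0.256
grip_force: 60.1
```

Request:
send_path --deltas '[[[0,0,1.5,0,0,0],[0,0,0,0,0,0],[0,0,0,0,0,0]]]'

```text
t: 12.65
position: [519.4, -293.4, 148.8]
ee_rot: [0.0, 0.0, 1.0, -0.0]
ft_force: [0.2, -0.2, -3.7]
opening: 0.258
grip_force: 60.1
```

Request:
send_path --deltas '[[[0,0,1.5,0,0,0],[0,0,0,0,0,0],[0,0,0,0,0,0]]]'

```text
t: 13.02
position: [519.4, -293.4, 147.3]
ee_rot: [-0.0, 0.0, 1.0, 0.0]
ft_force: [-0.4, -0.1, -3.9]
opening: 0.26
grip_force: 60.1
```

Request:
send_path --deltas '[[[0,0,1.2,0,0,0],[0,0,0,0,0,0],[0,0,0,0,0,0]]]'

```text
t: 13.4
position: [519.6, -293.7, 146.3]
ee_rot: [0.0, 0.0, 1.0, -0.0]
ft_force: [-0.4, -0.5, -1.1]
opening: 0.262
grip_force: 60.3
```

Request:
send_path --deltas '[[[0,0,0,0,0,0],[0,0,0,0,0,0],[0,0,0,0,0,0],[0,0,0,0,0,0],[0,0,0,0,0,0],[0,0,0,0,0,0]]]' --jaw 1.0

```text
t: 14.15
position: [519.4, -293.4, 146.1]
ee_rot: [-0.0, 0.0, 1.0, 0.0]
ft_force: [-0.1, -0.1, 0.1]
opening: 1.001
grip_force: 0.0
```

Request:
send_path --deltas '[[[0,0,-20,0,0,0],[0,0,-40,0,0,0],[0,0,-50,0,0,0],[0,0,-50,0,0,0],[0,54,0,0,0,0],[0,54,0,0,0,0],[0,54,0,0,0,0],[0,50,0,0,0,0],[0,50,0,0,0,0],[0,0,0,0,0,0],[0,0,0,0,0,0]]]'

```text
t: 15.52
position: [519.5, -32.1, 306.2]
ee_rot: [0.0, 0.0, 1.0, -0.0]
ft_force: [-0.1, 0.4, 0.6]
opening: 0.998
grip_force: 0.0
```

Run:
```python
from plant import manip
import pickle
from h import *
W=manip.camera("wrist");s=manip.get_state();S=manip.camera("scene");pickle.dump((W,s,S),open("w6.pkl","wb"))
print(s["position"],[proj(S,[519,-293,z]).round(0) for z in (0,195)])
u,v=proj(W,[675,-3,180]).astype(int);print(u,v)
u0,v0=u-75,v-50;print(u0,v0)
a=cv2.resize(W["image"][v0:v0+100,u0:u0+150],None,fx=4,fy=4,interpolation=cv2.INTER_CUBIC)
b=cv2.resize(S["image"][130:200,190:340],(600,200))[:,:,:]
cv2.imwrite("pics/w6.png",np.vstack([a,b])[:,:,::-1])
```

```text
[519.45441494 -32.90860739 306.20403075] [array([222., 191.]), array([210., 148.])]
341 303
266 253
```

View pics/w6.png

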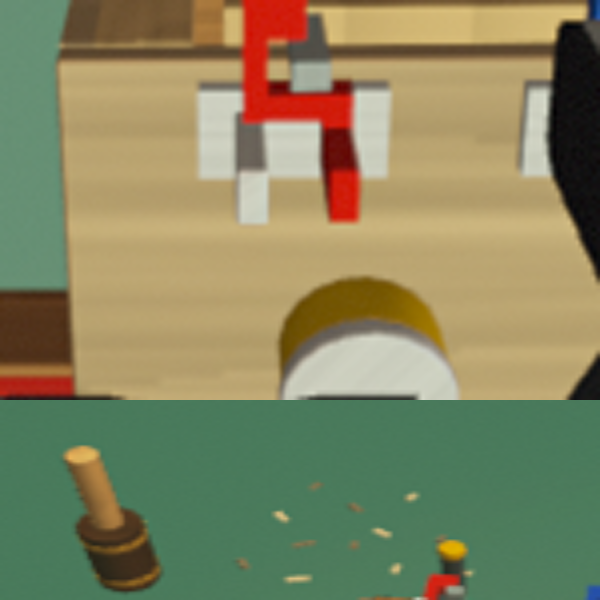

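The mallet stands upright where it was. Red catch: post top x 238–269, tab top x 327–359, y 169–222 in the zoom.

Run:
```python
import pickle
from h import *
W,s,S=pickle.load(open("w6.pkl","rb"));A,_=pickle.load(open("w1.pkl","rb"))
w=lambda x,y:(W,266+x/4,253+y/4)
for n,q in dict(postout=w(238,197),postin=w(269,197),tabin=w(327,195),tabout=w(359,195)).items(): print(n,plane(*q,180).round(1))
for n,q in dict(a=w(253,170),b=w(253,223)).items(): print(n,plane(*q,180).round(1))
print(tri([w(253,197),(A,220+97/2.2,150+250/2.2)]),tri([w(343,195),(A,220+137/2.2,150+250/2.2)]))
for q in ((T:=(A,220+97/2.2,150+250/2.2)),(A,220+252/2.2,150+250/2.2)): print(plane(*q,180))
print("roof FR",plane(*w(60,58),140))
```

```text
postout [672.4 -23.5 180. ]
postin [672.5 -13.9 180. ]
tabin [671.7   4.1 180. ]
tabout [671.7  14.  180. ]
a [662.6 -19.  180. ]
b [682.1 -18.8 180. ]
(array([671.54400501, -18.1347347 , 179.0225578 ]), [1.5, 1.5]) (array([672.76968761,   9.98644581, 176.72305107]), [1.3, 1.3])
[669.47615264 -17.02125978 180.        ]
[669.82904205  92.12163125 180.        ]
roof FR [647.1426885 -82.6387254 140.       ]
```

Request:
send_path --deltas '[[[-51,7,0,0,0,0],[-51,8,0,0,0,0],[-50,8,0,0,0,0],[0,0,50,0,0,0],[0,0,50,0,0,0],[0,0,30,0,0,0],[0,0,0,0,0,0],[0,0,0,0,0,0]]]'

```text
t: 16.62
position: [672.8, -10.0, 177.5]
ee_rot: [0.001, 0.001, 1.0, -0.0]
ft_force: [-0.2, 0.4, 0.7]
opening: 0.999
grip_force: 0.0
```

Request:
send_path --deltas '[[[0,0,12,0,0,0],[0,0,11,0,0,0],[0,0,0,0,0,0],[0,0,0,0,0,0]]]'

```text
t: 17.12
position: [671.7, -8.5, 153.1]
ee_rot: [0.0, 0.0, 1.0, -0.0]
ft_force: [0.4, -0.3, 0.5]
opening: 1.0
grip_force: 0.0
```

Request:
send_path --deltas '[[[0,-1,0,0,0,0],[0,0,0,0,0,0],[0,0,0,0,0,0],[0,0,0,0,0,0],[0,0,0,0,0,0],[0,0,0,0,0,0]]]' --jaw 0 --squeeze 20

```text
t: 17.88
position: [671.6, -9.6, 153.1]
ee_rot: [0.0, 0.0, 1.0, -0.0]
ft_force: [-0.2, -0.3, 0.6]
opening: 0.005
grip_force: 0.0
```

Request:
send_path --deltas '[[[0,0,0,0,0,0],[0,0,0,0,0,0],[0,0,0,0,0,0],[0,0,0,0,0,0],[0,0,0,0,0,0],[0,0,0,0,0,0]]]' --jaw 0 --squeeze 50

```text
t: 18.62
position: [671.6, -9.6, 153.1]
ee_rot: [-0.0, 0.0, 1.0, -0.0]
ft_force: [-0.7, 0.2, 0.5]
opening: 0.0
grip_force: 0.0
```

The fingers met nothing, so I'll look.

Run:
```python
from plant import manip
import pickle
from h import *
W=manip.camera("wrist");S=manip.camera("scene");s=manip.get_state();print(s)
pickle.dump((W,s,S),open("w7.pkl","wb"))
b=cv2.resize(S["image"][150:250,250:390],(640,457),interpolation=cv2.INTER_CUBIC)
a=cv2.resize(W["image"][250:400,200:440],(227,142))
im=b.copy();im[:142,:227]=a
cv2.imwrite("pics/w7.png",im[:,:,::-1])
```

```text
{'t': 18.725, 'joint_positions': array([-0.3168674 ,  0.59691448,  0.39543482,  1.78052491, -0.29960654,
        0.82360186,  1.79247973]), 'qvel': array([-0.00087658, -0.00050715,  0.00258469,  0.00029768, -0.00137728,
       -0.00076815, -0.00067762]), 'effort': array([ 4.17496240e-04, -5.03410578e+01,  6.02470368e+00, -1.72046810e+01,
        8.67874478e-03,  1.18507636e-03, -5.53707224e-06]), 'position': array([671.64089413,  -9.56699184, 153.13503501]), 'ee_rot': array([ 2.81820269e-05,  3.92988134e-04,  9.99999922e-01, -3.63696074e-06]), 'ft_force': array([-0.0796202 ,  0.3406752 ,  0.47543078]), 'moment': array([ 0.01648397, -0.05489278, -0.01552053]), 'grip_force': 0.0, 'opening': -0.0038031240404201956}
```

View pics/w7.png

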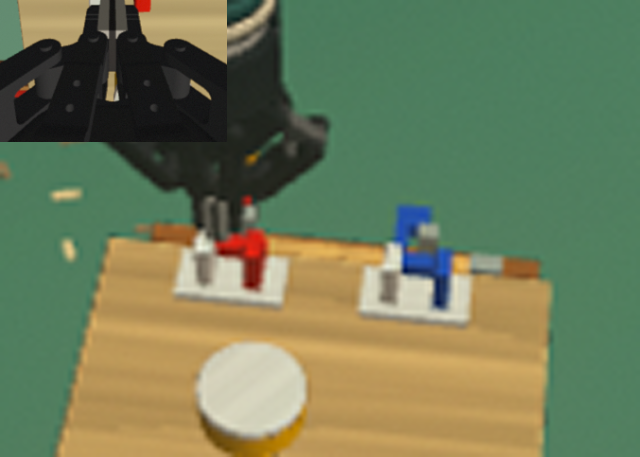

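Run:
```python
import pickle
from h import *
W,s,S=pickle.load(open("w7.pkl","rb"))
z=lambda x,y:(250+x*140/640,150+y*100/457)
for n,p in dict(post=(207,234),tab=(255,236),bpost=(393,250),btab=(441,255)).items(): print(n,z(*p),plane(S,*z(*p),180).round(1))
for X in ([671.6,-9.6,153],[672,-18,180],[672,9,180],[690,-18,180]): 
  u,v=proj(S,X);print(X,((u-250)*640/140).round(),((v-150)*457/100).round())
print([proj(W,X).round() for X in([671.6,-9.6,153],[672,-18,180])])
w6=pickle.load(open("w6.pkl","rb"))[0];A=pickle.load(open("w1.pkl","rb"))[0]
print(tri([(w6,266+253/4,253+197/4),(S,*z(207,234))]),tri([(w6,266+343/4,253+195/4),(S,*z(255,236))]))
```

```text
post (295.28125, 201.2035010940919) [668.4 -15.7 180. ]
tab (305.78125, 201.64113785557987) [666.2  12.2 180. ]
bpost (335.96875, 204.70459518599563) [665.7  93.1 180. ]
btab (346.46875, 205.79868708971554) [665.7 121.  180. ]
[671.6, -9.6, 153] 218.0 267.0
[672, -18, 180] 202.0 238.0
[672, 9, 180] 248.0 243.0
[690, -18, 180] 197.0 263.0
[array([318., 229.]), array([304., 248.])]
(array([670.37324085, -17.17237555, 182.30055894]), [1.8, 1.8]) (array([668.99128843,  10.64052373, 183.1701749 ]), [2.1, 2.1])
```

Run:
```python
import pickle
from h import *
W,s,S=pickle.load(open("w7.pkl","rb"))
def asc(c,u0,u1,v0,v1,st=1):
    h=cv2.cvtColor(c["image"],cv2.COLOR_RGB2HSV).astype(int)
    for v in range(v0,v1,st):
        r=""
        for u in range(u0,u1,st):
            H,Sa,V=h[v,u]
            r+= ("#" if V<70 else "+" if Sa<60 and V<150 else "W" if Sa<60 else "R" if (H<6 or H>174) and Sa>150 else "B" if 100<H<130 and Sa>100 else "g" if 45<H<100 else ".")
        print(v,r)
print("wrist 285..375");asc(W,280,365,205,290,2)
print("scene 285..330");asc(S,280,325,178,216)
```

```text
wrist 285..375
205 WWWWWWWWWWRRRRRRRRRRRRRRRRRRRRRRRRRRRR.WWWW
207 WWWWWWWWWWRRRRRRRRRRRRRRRRRRRRRRRRRRRR.WWWW
209 WWWWWWWWWWRRRRRRRRRRRRRRRRRRRRRRRRRRRRWWWWW
211 WWWWWWWWWWRRRRRRRRRRRRRRRRRRRRRRRRRRRRWWWWW
213 WWWWWWWWWWRRRRRRRRRRRRRRRRRRRRRRRRRRRRWWWWW
215 WWWWWWWWW+RRRRRR..............RRRRRRRRWWWWW
217 WWWWWWWWW+++++++WWWWWWWWWWWWWWRRRRRRRRWWWWW
219 WWWWWWWW++++++++WWWWWWWWWWWWWWRRRRRRRRWWWWW
221 WWWWWWWW++++++++WWWWWWWWWWWWWWRRRRRRRR.WWWW
223 WWWWWWWW++++++++WWWWWWWWWWWWWWRRRRRRRR.WWWW
225 WWWWWWWW++++++++WWWWWWWWWWWWWWRRRRRRRR.WWWW
227 WWWWWWWW++++++++WWWWWWWWWWWWWWRRRRRRRRRWWWW
229 WWWWWWW+++++++++WWWWWWWWWWWWWWRRRRRRRRR.WWW
231 WWWWWWW++++++++WWWWWWWWWWWWWWWRRRRRRRRR.WWW
233 WWWWWWW+WWWWWWWWWWWWWWWWWWWWWWRRRRRRRRRRWWW
235 WWWWWWWWWWWWWWWWWWWWWWWWWWWWWWRRRRRRRRRRWWW
237 .WWWWWWWWWWWWWWWWWWWWWWWWWWWWWRRRRRRRRRRWWW
239 .WWWWWWWWWWWWWWWWWWWWWWWWWWWWWRRRRRRRRRRWWW
241 .WWWWWWWWWWWWWWWWWWWWWWWWWWWWWRRRRRRRRRRWWW
243 .WWWWWWWWWWWWWWWWWWWWWWWWWWWWW.RRRRRRRRRWWW
245 .WWWWWWWWWWWWWWWWWWWWWWWWWWWWW.RRRRRRRRRWWW
247 .WWWWWWWWWWWW+++++###+++++WWWW.RRRRRRRRRWWW
249 .......WWWWWW+++++###++++
[... 2193 characters left out ...]

202 .g...........WWW+...RRRRRRRR.................
203 .............WWWWRRRRRRRRRRR.................
204 ............WWWWW.RRRRRRRRRR.................
205 ..........WWWW+WW.RRRRRRRRRR.................
206 ..........WWW+++WWW....RRRRR.WW..............
207 ..........WWW+++WWWWWWW.RRR.WWWWW............
208 ..........WWW+++WWWWWWW.RRR.WWWWW............
209 .........WWWW+++WWWWWWW.RRR.WWWWW............
210 .........WWWW+++WWWWWWW.RRR.WWWWW............
211 .........WWWW+++WWWWWWW.RRR.WWWW.............
212 .........WWWWWWWWWWWWWW.RR.WWWWW.............
213 ........WWWWWWWWWWWWWWWW...WWWWW.............
214 .........WWWWWWWWWWWWWWWWWWWWWWW.............
215 ..............++++WWWWWWWWWWWWWW.............
```

Run:
```python
import pickle
from h import *
W,s,S=pickle.load(open("w7.pkl","rb"))
for x in(648,655,660,665,672):
  print(x,[(z,proj(W,[x,-9.6,z]).round(0).tolist(),proj(S,[x,-9.6,z]).round(0).tolist()) for z in(153,165,180,190)])
print(tri([(W,319,247),(S,298,201.5)]))
# post top here
for q in((294,233),(312,233),(294,254),(340,241),(360,262)): print(q,plane(W,*q,180).round(1))
print("post bottom front",[plane(W,u,217,146).round(1) for u in(298,311)])
o=-np.array(W["R"]).T@W["t"];print("cam",o)
w6,s6,_=pickle.load(open("w6.pkl","rb"));print("cam6",-np.array(w6["R"]).T@w6["t"],s6["position"])
# wrist-only tri post top front/back corners centre, w6 vs w7
print(tri([(W,303,233.5),(w6,266+253/4,253+170/4)]),tri([(W,303,244),(w6,266+253/4,253+197/4)]))
```

```text
648 [(153, [318.0, 196.0], [299.0, 202.0]), (165, [318.0, 201.0], [299.0, 199.0]), (180, [318.0, 210.0], [299.0, 196.0]), (190, [318.0, 216.0], [299.0, 193.0])]
655 [(153, [318.0, 206.0], [299.0, 204.0]), (165, [318.0, 212.0], [299.0, 201.0]), (180, [318.0, 221.0], [298.0, 198.0]), (190, [318.0, 228.0], [298.0, 195.0])]
660 [(153, [318.0, 213.0], [298.0, 205.0]), (165, [318.0, 220.0], [298.0, 202.0]), (180, [318.0, 229.0], [298.0, 199.0]), (190, [318.0, 237.0], [298.0, 197.0])]
665 [(153, [318.0, 220.0], [298.0, 207.0]), (165, [318.0, 227.0], [298.0, 204.0]), (180, [318.0, 237.0], [298.0, 200.0]), (190, [318.0, 245.0], [298.0, 198.0])]
672 [(153, [318.0, 230.0], [298.0, 209.0]), (165, [318.0, 237.0], [298.0, 206.0]), (180, [318.0, 248.0], [297.0, 202.0]), (190, [318.0, 257.0], [297.0, 200.0])]
(array([670.06285437,  -8.67156786, 182.0140153 ]), [0.6, 0.6])
(294, 233) [662.3 -23.6 180. ]
(312, 233) [662.3 -13.3 180. ]
(294, 254) [675.7 -24.  180. ]
(340, 241) [667.3   2.9 180. ]
(360, 262) [681.1  15.1 180. ]
post bottom front [array([665.5, -23.6, 146. ]), array([665.5, -14.7, 146. ])]
cam [592.88472168  -9.57540633 334.7773814 ]
cam6 [440.7115837  -31.96008489 487.81450711] [519.45441494 -32.90860739 306.20403075]
(array([663.00741773, -18.73841219, 179.270579  ]), [0.2, 0.2]) (array([664.77457186, -18.66903596, 189.70653875]), [0.7, 0.7])
```

The fingertips triangulate to z≈182, just above the tab tops and about 29 mm behind the stated TCP. I'll open, go lower while watching the force, and squeeze again.

Request:
send_path --deltas '[[[0,0,0,0,0,0],[0,0,0,0,0,0],[0,0,0,0,0,0],[0,0,0,0,0,0],[0,0,0,0,0,0],[0,0,0,0,0,0]]]' --jaw 1 --squeeze 20

```text
t: 19.48
position: [671.6, -9.6, 153.1]
ee_rot: [0.0, 0.0, 1.0, -0.0]
ft_force: [0.0, -1.0, -0.0]
opening: 1.001
grip_force: 0.0
```

Request:
send_path --deltas '[[[0,0,5,0,0,0],[0,0,5,0,0,0],[0,0,0,0,0,0]]]'

```text
t: 19.85
position: [671.0, -9.4, 142.3]
ee_rot: [-0.001, 0.0, 1.0, -0.0]
ft_force: [0.1, -0.3, 0.4]
opening: 0.999
grip_force: 0.0
```

Request:
send_path --deltas '[[[0,0,4,0,0,0],[0,0,0,0,0,0],[0,0,4,0,0,0],[0,0,0,0,0,0]]]'

```text
t: 20.35
position: [671.3, -9.5, 134.7]
ee_rot: [-0.0, 0.0, 1.0, 0.0]
ft_force: [-0.5, -0.2, -0.8]
opening: 1.003
grip_force: 0.0
```

Run:
```python
from plant import manip
import pickle
from h import *
W=manip.camera("wrist");s=manip.get_state();pickle.dump((W,s),open("w8.pkl","wb"));print(s["position"],s["ft_force"])
h=cv2.cvtColor(W["image"],cv2.COLOR_RGB2HSV).astype(int)
for v in range(225,330,5):
    print(v,"".join("#" if h[v,u,2]<70 else "+" if h[v,u,1]<60 and h[v,u,2]<150 else "W" if h[v,u,1]<60 else "R" if (h[v,u,0]<6 or h[v,u,0]>174) and h[v,u,1]>150 else "." for u in range(180,460,4)))
```

```text
[671.48970458  -9.51041537 134.91917703] [-0.14222647  0.56879137 -1.14770004]
225 ........................WWWWW+RRRRRRRRRRRRRRRWWWWW..................+W
230 ......+.................WWWWW++++WWWWWWWWRRRRWWWWW.................+WW
235 ........................WWWWW++++WWWWWWWWRRRR.WWWW.................+WW
240 .........................WWW+++++WWWWWWWWRRRRRWWWW.................+WW
245 .........................WWW+++++WWWWWWWWRRRRRWWWW.................+WW
250 .........................WWWWWWWWWWWWWWWWRRRRR.WWW.................+WW
255 .........................WWWWWWWWWWWWWWWWRRRRR.WWW................+WWW
260 .......+.+++#............WWWWWWWWWWWWWWWWRRRRR.WWW.......##++......WWW
265 ........+++###.............
[... 243 characters left out ...]
...........######+++##...
285 ..###+++######..........................................######+++###..
290 ..##+++#######..........................................#######+++###.
295 .##+++########..........................................########+++###
300 ##+++########............................................########+++##
305 ###WW+#######............................................########WW+##
310 ####W+######..............................................######+W+###
315 ############...............................................###########
320 ###########................................................###########
325 ##########..................................................##########
```

Request:
send_path --deltas '[[[0,0,0,0,0,0],[0,0,0,0,0,0]]]' --jaw 0.45 --squeeze 20

```text
t: 20.65
position: [671.7, -9.6, 135.2]
ee_rot: [0.0, 0.0, 1.0, -0.0]
ft_force: [-0.4, -0.1, -0.1]
opening: 0.604
grip_force: 0.0
```

Request:
send_path --deltas '[[[0,0,0,0,0,0],[0,0,0,0,0,0],[0,0,0,0,0,0]]]' --jaw 0.3 --squeeze 20

```text
t: 21.02
position: [672.1, -10.5, 136.2]
ee_rot: [0.001, 0.001, 1.0, -0.0]
ft_force: [-1.0, 0.0, 6.0]
opening: 0.313
grip_force: 21.7
```

Request:
send_path --deltas '[[[0,0,0,0,0,0],[0,0,0,0,0,0],[0,0,0,0,0,0]]]' --jaw 0.0 --squeeze 30

```text
t: 21.4
position: [672.1, -10.6, 136.2]
ee_rot: [0.001, 0.001, 1.0, -0.0]
ft_force: [-1.4, -0.8, 6.2]
opening: 0.305
grip_force: 29.4
```

Request:
send_path --deltas '[[[0,0,0,0,0,0],[0,0,0,0,0,0],[0,0,0,0,0,0],[0,0,0,0,0,0]]]' --jaw 0.0 --squeeze 50

```text
t: 21.9
position: [672.1, -10.8, 136.5]
ee_rot: [0.001, 0.001, 1.0, -0.0]
ft_force: [-1.2, -0.4, 5.9]
opening: 0.29
grip_force: 49.2
```

Run:
```python
from plant import manip
import pickle
from h import *
W=manip.camera("wrist");s=manip.get_state();pickle.dump((W,s),open("w9.pkl","wb"));print(s["position"],s["ft_force"])
h=cv2.cvtColor(W["image"],cv2.COLOR_RGB2HSV).astype(int)
for v in range(215,300,4):
    print(v,"".join("#" if h[v,u,2]<70 else "+" if h[v,u,1]<60 and h[v,u,2]<150 else "W" if h[v,u,1]<60 else "R" if (h[v,u,0]<6 or h[v,u,0]>174) and h[v,u,1]>150 else "." for u in range(250,400,2)))
```

```text
[672.07511287 -10.79120611 136.47732047] [-1.46355847 -1.15448651  6.9025671 ]
215 ..............WWRRRRRRRRRRRRRRRRRRRRRRRRRRRRRRRWWWWWWWWWWWWWWWWWWW.........
219 ..............WWRRRRRRRRRRRRRRRRRRRRRRRRRRRRRR.WWWWWWWWWWWWWWWWWWW.........
223 ..............WWRRRRRRRRRRRRRRRRRRRRRRRRRRRRRRRWWWWWWWWWWWWWWWWWW..........
227 ..............WWWWWWWWWW+++++++WWWWWWWRRRRRRRR.WWWWWWWWWWWWWWWWWW..........
231 ..............WWWWWWWWW++++++++WWWWWWW.RRRRRRR.WWWWWWWWWWWWWWWWWW..........
235 ...............WWWWWWWW++++++++WWWWWWW.RRRRRRRRWWWWWWWWWWWWWWWWWW..........
239 ...............WWWWWWWW++++++++WWWWWWW.RRRRRRRR.WWWWWWWWWWWWWWWWW..........
243 ...............WWWWWWW+++++++++WWWWWWW.RRRRRRRR.WWWWWWWWWWWWWWWWW..........
247 ...............W+++++#+WWWWWWWWWWWWWWW.RRRRRRRR##++++WWWWWWWWWWWW..........
251 ...............W+++++#+WWWWWWW
[... 305 characters left out ...]
++++####WWWWWWWWW.......RRRRRRRR###++++++######.............
271 .......######++++++####WWWWWWWWW.......RRRRRRRR####+++++######.............
275 ......#######+++++#####WWWWWWWWW.......RRRRRRRR####++++++######............
279 ......######++++++#####.......................######+++++#######...........
283 .....########+WWWW#####........................####+WWWW+#######...........
287 ...#############WW####.........................####+W+#############........
291 .#####################.........................#####################.......
295 ######################.........................######################......
299 ######################..........................###########################
```

The outer span is now 50 px, about 28 mm, so the red catch is fully squeezed. Blue next.

Request:
send_path --deltas '[[[0,0,0,0,0,0],[0,0,0,0,0,0],[0,0,0,0,0,0],[0,0,0,0,0,0],[0,0,0,0,0,0],[0,0,0,0,0,0]]]' --jaw 1 --squeeze 20

```text
t: 22.7
position: [671.6, -9.6, 135.1]
ee_rot: [-0.0, 0.0, 1.0, -0.0]
ft_force: [0.7, -0.7, 0.3]
opening: 1.0
grip_force: 0.0
```

Request:
send_path --deltas '[[[0,0,-35,0,0,0],[0,0,-40,0,0,0],[0,55,0,0,0,0],[0,55,0,0,0,0],[0,0,0,0,0,0],[0,0,0,0,0,0],[0,0,0,0,0,0]]]'

```text
t: 23.58
position: [671.8, 98.0, 210.3]
ee_rot: [0.0, 0.002, 1.0, -0.001]
ft_force: [0.4, -0.4, -0.2]
opening: 1.0
grip_force: 0.0
```

Run:
```python
from plant import manip
import pickle
from h import *
W=manip.camera("wrist");s=manip.get_state();pickle.dump((W,s),open("w10.pkl","wb"));print(s["position"],s["ft_force"])
h=cv2.cvtColor(W["image"],cv2.COLOR_RGB2HSV).astype(int)
for v in range(190,300,4):
    print(v,"".join("#" if h[v,u,2]<60 else "B" if 100<h[v,u,0]<130 and h[v,u,1]>120 else "+" if h[v,u,1]<60 and h[v,u,2]<150 else "W" if h[v,u,1]<60 else "R" if (h[v,u,0]<6 or h[v,u,0]>174) and h[v,u,1]>150 else "." for u in range(230,390,2)))
for p in((671.5,86,180),(671.5,96,180),(671.5,116,180),(671.5,126,180),(661,91,180),(681,91,180)): print(p,proj(W,p).round(1))
```

```text
[671.82540324  97.99693454 210.27616848] [ 0.13837662 -0.38444813 -0.14670469]
190 WWWWW..........................WWWWWWW+++++WWWWWWWWWWWWBBBBBBWWWWWWW............
194 WWWWW..........................WWWWWW++++++WWWWWWWWWWWWBBBBBBWWWWWWW............
198 WWWWW..........................WWWWWW++++++WWWWWWWWWWWWBBBBBBBWWWWWW............
202 WWWWWW.........................WWWWWWWWWWWWWWWWWWWWWWWWBBBBBBB.WWWWW............
206 WWWWWW.........................WWWWWWWWWWWWWWWWWWWWWWWWBBBBBBBBWWWW.............
210 WWWWWW.........................WWWWWWWWWWWWWWWWWWWWWWWWBBBBBBB.WWWW.............
214 WWWWWW.........................WWWWWWWWWWWWWWWWWWWWWWWW+BBBBBB.WWWW.............
218 WWWWWW..........................WWWW.WWWWWWW............BBBBBB..................
222 .....................................WWWWWW.............BBBBBB+.................
[... 1099 characters left out ...]
......
278 ##+WWWWW++++....................................................................
282 ##+WWWWWWWWWW++.................................................................
286 ##+WWWWWWWWWWWW++...............................................................
290 ##+WWWWWWWWWWWWWW+..............................................................
294 ##+WWWWWWWWWWWWWWWW.............................................................
298 #+WWWWWWWWWWWWWWWWWW............................................................
(671.5, 86, 180) [303.  213.3]
(671.5, 96, 180) [316.  213.3]
(671.5, 116, 180) [342.  213.2]
(671.5, 126, 180) [355.  213.2]
(661, 91, 180) [309.3 200.3]
(681, 91, 180) [309.6 224.8]
```

Request:
send_path --deltas '[[[0,0,40,0,0,0],[0,0,20,0,0,0],[0,0,13,0,0,0],[0,0,0,0,0,0],[0,0,0,0,0,0]]]'

```text
t: 24.25
position: [672.7, 100.3, 138.1]
ee_rot: [0.001, 0.001, 1.0, 0.0]
ft_force: [-0.0, -0.3, 0.6]
opening: 0.997
grip_force: 0.0
```

Request:
send_path --deltas '[[[0,0,0,0,0,0],[0,0,0,0,0,0],[0,0,0,0,0,0],[0,0,0,0,0,0],[0,0,0,0,0,0]]]' --jaw 0.3 --squeeze 20

```text
t: 24.88
position: [672.6, 99.4, 138.8]
ee_rot: [0.001, 0.001, 1.0, -0.0]
ft_force: [-1.7, -0.1, 7.9]
opening: 0.307
grip_force: 20.7
```

Request:
send_path --deltas '[[[0,0,0,0,0,0],[0,0,0,0,0,0],[0,0,0,0,0,0],[0,0,0,0,0,0],[0,0,0,0,0,0]]]' --jaw 0.0 --squeeze 50

```text
t: 25.5
position: [672.5, 99.2, 139.1]
ee_rot: [0.001, 0.001, 1.0, -0.0]
ft_force: [-1.7, -0.9, 8.3]
opening: 0.284
grip_force: 48.7
```

Run:
```python
from plant import manip
import pickle
from h import *
W=manip.camera("wrist");s=manip.get_state();pickle.dump((W,s),open("w11.pkl","wb"))
h=cv2.cvtColor(W["image"],cv2.COLOR_RGB2HSV).astype(int)
for v in range(231,285,5):
    print(v,"".join("#" if h[v,u,2]<60 else "B" if 100<h[v,u,0]<130 and h[v,u,1]>120 else "+" if h[v,u,1]<60 and h[v,u,2]<150 else "W" if h[v,u,1]<60 else "R" if (h[v,u,0]<6 or h[v,u,0]>174) and h[v,u,1]>150 else "." for u in range(250,400,2)))
```

```text
231 ...............WWWWWWWW++++++++WWWWWWW.BBBBBBBBWWWWWWWWWWWWWWWWWW..........
236 ...............WWWWWWWW++++++++WWWWWWW.BBBBBBBB+WWWWWWWWWWWWWWWWW..........
241 ...............WWWWWWW+WWWWWWWWWWWWWWW.BBBBBBBBBWWWWWWWWWWWWWWWW...........
246 ...............WW+++++#WWWWWWWWWWWWWWW.BBBBBBBB#+++++WWWWWWWWWWW...........
251 ...............W+++++##WWWWWWWWWWWWWWW+BBBBBBB##+++++WWWWWWWWWWW...........
256 ...........#####+++++##WWWWWWWWW......+BBBBBBB###+++++####.................
261 .........######+++++###WWWWWWWWW......+BBBBBBB###++++++#####...............
266 ........######++++++###+WWWWWWWW.......BBBBBBB####+++++######..............
271 ........######+++++####+WWWWWWWW.......BBBBBBB####++++++######.............
276 .......######++++++####.......................#####+++++#######............
281 ......######++++++#####.......................#####++++++######............
```

Both catches look squeezed alike. I'll release, raise and refine the handle position numerically.

Request:
send_path --deltas '[[[0,0,0,0,0,0],[0,0,0,0,0,0],[0,0,0,0,0,0],[0,0,0,0,0,0],[0,0,0,0,0,0],[0,0,0,0,0,0]]]' --jaw 1 --squeeze 20

```text
t: 26.3
position: [671.7, 100.4, 137.0]
ee_rot: [-0.0, 0.0, 1.0, -0.0]
ft_force: [0.4, -0.5, -1.4]
opening: 0.998
grip_force: 0.0
```

Request:
send_path --deltas '[[[0,0,-40,0,0,0],[0,0,-50,0,0,0],[20,-55,-20,0,0,0],[30,-50,0,0,0,0],[30,0,0,0,0,0],[0,0,0,0,0,0],[0,0,0,0,0,0]]]'

```text
t: 27.18
position: [592.7, -3.6, 247.4]
ee_rot: [0.001, -0.0, 1.0, 0.0]
ft_force: [0.5, 0.9, 0.6]
opening: 0.999
grip_force: 0.0
```

Run:
```python
from plant import manip
import pickle
from h import *
W=manip.camera("wrist");s=manip.get_state();T=manip.camera("top");S=manip.camera("scene");pickle.dump((W,s,T,S),open("w12.pkl","wb"));print(s["position"])
w6=pickle.load(open("w6.pkl","rb"))[0];A=pickle.load(open("w1.pkl","rb"))[0];B=pickle.load(open("w2.pkl","rb"))[0]
d=pickle.load(open("c0.pkl","rb"))
obs=[]
for n,c in(("A",A),("B",B),("w6",w6),("W",W)):
    u,v=proj(c,[591,-9,165]).astype(int)
    b=blobs(c,(22,180,120),(33,255,255),(max(0,u-25),max(0,v-25),u+25,v+25));print(n,u,v,b)
    if b: b=max(b,key=lambda q:q[1][4]);obs.append((c,*b[0]));print(plane(c,*b[0],165).round(1))
print(tri(obs))
```

```text
[592.96493651  -3.50433351 247.27422899]
A 267 212 [(array([266.8, 214.6]), array([261, 209,  13,  13, 133], dtype=int32))]
[594.1 -11.  165. ]
B 328 273 [(array([328.7, 277.1]), array([321, 269,  16,  17, 206], dtype=int32))]
[596.3  -9.  165. ]
w6 337 237 [(array([337.2, 240.2]), array([329, 232,  17,  17, 205], dtype=int32))]
[594.9  -9.6 165. ]
W 312 192 [(array([311.8, 195. ]), array([302, 185,  21,  21, 339], dtype=int32))]
[593.5  -9.9 165. ]
(array([591.33422605,  -9.6600232 , 172.50516067]), [0.1, 0.4, 0.4, 0.1])
```

Request:
send_path --deltas '[[[0,-6,0,0,0,0],[0,0,40,0,0,0],[0,0,40,0,0,0],[0,0,0,0,0,0]]]'

```text
t: 27.82
position: [589.1, -10.6, 164.4]
ee_rot: [-0.003, 0.0, 1.0, -0.0]
ft_force: [0.5, 0.5, -0.4]
opening: 1.001
grip_force: 0.0
```

Request:
send_path --deltas '[[[0,0,20,0,0,0],[0,0,20,0,0,0],[0,0,0,0,0,0],[0,0,15,0,0,0],[0,0,10,0,0,0],[0,0,0,0,0,0]]]'

```text
t: 28.58
position: [591.0, -10.4, 101.4]
ee_rot: [-0.001, 0.0, 1.0, -0.0]
ft_force: [-0.5, 0.2, -0.6]
opening: 0.996
grip_force: 0.0
```

Request:
send_path --deltas '[[[0,0,0,0,0,0],[0,0,0,0,0,0],[0,0,0,0,0,0],[0,0,0,0,0,0],[0,0,0,0,0,0],[0,0,0,0,0,0]]]' --jaw 0.0 --squeeze 40

```text
t: 29.32
position: [592.0, -10.0, 102.5]
ee_rot: [0.0, 0.0, 1.0, 0.0]
ft_force: [-0.2, 1.1, 3.0]
opening: 0.174
grip_force: 39.0
```

Request:
send_path --deltas '[[[0,0,0,0,0,0],[0,0,0,0,0,0],[15,5.4,0,0,0,0],[15,6.8,0,0,0,0],[0,0,0,0,0,0]]]' --jaw 0 --squeeze 90

```text
t: 29.95
position: [561.9, 1.4, 102.7]
ee_rot: [0.002, 0.002, 1.0, -0.0]
ft_force: [3.6, -1.7, 0.0]
opening: 0.16
grip_force: 88.5
```

Request:
send_path --deltas '[[[14,8.3,0,0,0,0],[13,9.6,0,0,0,0],[0,0,0,0,0,0]]]'

```text
t: 30.32
position: [533.8, 18.4, 102.7]
ee_rot: [0.0, 0.002, 1.0, -0.001]
ft_force: [1.5, -4.9, 2.1]
opening: 0.16
grip_force: 89.6
```

Request:
send_path --deltas '[[[12,11,0,0,0,0],[11,12,0,0,0,0],[9.5,13,0,0,0,0],[0,0,0,0,0,0],[8,14,0,0,0,0],[7,14.7,0,0,0,0],[5.3,15.3,0,0,0,0],[0,0,0,0,0,0]]]'

```text
t: 31.32
position: [473.2, 98.6, 102.4]
ee_rot: [-0.008, 0.0, 1.0, -0.0]
ft_force: [-9.4, -2.7, 23.9]
opening: 0.156
grip_force: 92.7
```

Request:
send_path --deltas '[[[3.7,15.7,0,0,0,0],[2,16,0,0,0,0],[0,0,0,0,0,0]]]'

```text
t: 31.7
position: [465.6, 128.7, 102.3]
ee_rot: [-0.01, 0.001, 1.0, -0.001]
ft_force: [-13.9, -7.0, 27.6]
opening: 0.154
grip_force: 93.0
```

Run:
```python
from plant import manip
import pickle
from h import *
W=manip.camera("wrist");s=manip.get_state();T=manip.camera("top");S=manip.camera("scene");pickle.dump((W,s,T,S),open("w13.pkl","wb"))
for k in("joint_positions","position","ee_rot","ft_force","moment","qvel"): print(k,s[k].round(3))
for n,c in(("W",W),("S",S),("T",T)):
    u,v=proj(c,[476,132,165]).astype(int)
    print(n,u,v,blobs(c,(20,150,90),(34,255,255),(max(0,u-60),max(0,v-60),u+60,v+60),8))
h=cv2.cvtColor(W["image"],cv2.COLOR_RGB2HSV).astype(int)
for v in range(100,330,6):
    print(v,"".join("Y" if 22<h[v,u,0]<33 and h[v,u,1]>180 else "#" if h[v,u,2]<60 else "+" if h[v,u,1]<60 and h[v,u,2]<150 else "W" if h[v,u,1]<60 else "g" if 45<h[v,u,0]<100 else "." for u in range(180,460,4)))
```

```text
joint_positions [-0.651  0.472  0.388  2.217 -0.354  0.53   1.578]
position [465.738 128.096 102.311]
ee_rot [-0.01   0.001  1.    -0.001]
ft_force [-13.448  -7.715  27.55 ]
moment [-1.623  2.78  -0.581]
qvel [ 0.009 -0.001  0.004  0.005  0.001 -0.002  0.005]
W 325 299 [(array([318.4, 305.7]), array([ 303,  282,   32,   47, 1313], dtype=int32))]
S 355 158 [(array([354.7, 157.5]), array([352, 155,   6,   6,  32], dtype=int32))]
T 284 252 [(array([309.3, 222.7]), array([307, 220,   6,   7,  30], dtype=int32))]
100 gggggggggggggggggggggggggggggggggggggggggggggggggggggggggggggggggggggg
106 gggggggggggggggggggggggggggggggggggggggggggggggggggggggggggggggggggggg
112 gggggggggggggggggggggggggggggggggggggggggggggggggggggggggggggggggggggg
118 gggggggggggggggggggggggggggggggggggggggggggggggggggggggggggggggggggggg
124 gggggggggggggggggggggggggggggggggggggggggggggggggggggggggggggggggggggg
130 gggggggggggggggggggggggggggggggggggggggggggggggggggggggggggggggggggggg
136 gggggggggggggggggggggggggggggggggggggggggggggggggggggggggggggggggggggg
142 ggggggggggggggggggggggggggggggggggggggggggggggggggggggggg
[... 1638 characters left out ...]
#...ggggggggggggggggggggg
280 .....................+++###+++##########+++###...ggggggggggggggggggggg
286 ......................+######W+#......#+W######..ggggggggggggggggggggg
292 ............####......########+.....YYY+########+ggggg####gggggggggggg
298 .........########.############+.YYYYYYY+############g########ggggggggg
304 .......########################YYYYYYYY########################ggggggg
310 .....##########################YYYYYYYY+##########################gggg
316 ..#############################YYYYYYYY+############################gg
322 ##############+#+#############+YYYYYYYY###############################
328 ################+#############....YY....##############################
```

The scene view puts the knob at the expected (476,132), about 1.2 rad, but the fixed tool heading is fighting the bracket. I'll turn the tool with the gate.

Request:
send_path --deltas '[[[0,0,0,0,0,0.17],[0,0,0,0,0,0.17],[0,0,0,0,0,0]]]' --jaw 0 --squeeze 60

```text
t: 32.22
position: [469.3, 128.1, 102.4]
ee_rot: [-0.006, 0.172, 0.985, -0.002]
ft_force: [-9.8, -5.5, 20.8]
opening: 0.157
grip_force: 92.4
```

Request:
send_path --deltas '[[[0,0,0,0,0,0.17],[0,0,0,0,0,0.17],[0,0,0,0,0,0]]]'

```text
t: 32.6
position: [471.4, 131.3, 102.5]
ee_rot: [-0.004, 0.332, 0.943, -0.001]
ft_force: [-6.6, -0.7, 18.4]
opening: 0.16
grip_force: 91.6
```

Request:
send_path --deltas '[[[0,0,0,0,0,0.17],[0,0,0,0,0,0.17],[0,0,0,0,0,0],[0,0,0,0,0,0]]]'

```text
t: 33.1
position: [473.2, 132.9, 102.5]
ee_rot: [-0.003, 0.486, 0.874, -0.001]
ft_force: [-3.0, 1.8, 13.0]
opening: 0.158
grip_force: 91.2
```

```bash
python3 - <<'E'
from plant import manip
import pickle
from h import *
W=manip.camera("wrist");s=manip.get_state();S=manip.camera("scene");pickle.dump((W,s,S),open("w14.pkl","wb"))
for k in("joint_positions","moment"): print(k,s[k].round(3))
u,v=proj(S,[476,132,165]).astype(int);b=blobs(S,(20,150,90),(34,255,255),(u-40,v-40,u+40,v+40),8);print(b)
if b: print(plane(S,*b[0][0],165))
for z in(110,123,135,168): print(z,proj(W,[476,132,z]).round(0))
print(blobs(W,(20,150,90),(34,255,255),(250,220,400,399),30))
E
```

```text
joint_positions [-0.856  0.539  0.677  2.217 -0.627  0.587  0.849]
moment [0.462 0.679 0.664]
[]
110 [320. 238.]
123 [320. 247.]
135 [320. 257.]
168 [320. 291.]
[(array([318.5, 292.7]), array([ 303,  269,   32,   47, 1338], dtype=int32))]
```

Request:
send_path --deltas '[[[0,0,-1,0,0,0.12],[14,8,-1,0,0,0.12],[14,8,0,0,0,0.12],[14,8,0,0,0,0.1],[0,0,0,0,0,0],[0,0,0,0,0,0]]]'

```text
t: 33.95
position: [476.6, 180.2, 102.7]
ee_rot: [-0.007, 0.672, 0.74, -0.005]
ft_force: [-11.4, 1.8, 12.3]
opening: 0.156
grip_force: 91.4
```

```bash
python3 - <<'E'
from plant import manip
import pickle
from h import *
W=manip.camera("wrist");s=manip.get_state();S=manip.camera("scene");T=manip.camera("top")
pickle.dump((W,s,S,T),open("w15.pkl","wb"))
for k in("joint_positions","moment","ft_force"): print(k,s[k].round(3))
for n,c in(("S",S),("T",T)):
  u,v=proj(c,[479,181,165]).astype(int);b=blobs(c,(20,130,80),(34,255,255),(u-30,v-30,u+30,v+30),5);print(n,u,v,b)
  for q in b: print(plane(c,*q[0],165).round(1))
c=W;b=blobs(c,(20,150,90),(34,255,255),(250,220,400,399),30);print(b[0][0],plane(c,*b[0][0],162).round(1))
E
```

```text
joint_positions [-1.017  0.611  0.817  2.174 -0.742  0.681  0.423]
moment [0.406 1.65  0.399]
ft_force [-11.151   3.327  11.851]
S 372 161 [(array([358., 178.]), array([358, 175,   1,   7,   7], dtype=int32)), (array([352. , 187.5]), array([352, 185,   1,   6,   6], dtype=int32))]
[550.1 144.6 165. ]
[587.7 130.5 165. ]
T 266 251 [(array([283.1, 232. ]), array([281, 221,   6,  24,  90], dtype=int32)), (array([284.7, 254.8]), array([283, 252,   4,   7,  19], dtype=int32))]
[534.1 135.3 165. ]
[470.9 130.4 165. ]
[318.2 289.7] [479.3 175.2 162. ]
```

Request:
send_path --deltas '[[[5,0,0,0,0,0.05],[0,0,0,0,0,0],[0,0,0,0,0,0],[0,0,0,0,0,0],[0,0,0,0,0,0]]]'

```text
t: 34.72
position: [478.0, 185.5, 102.7]
ee_rot: [-0.006, 0.69, 0.724, -0.004]
ft_force: [-8.9, 3.6, 7.4]
opening: 0.153
grip_force: 90.7
```

```bash
python3 - <<'E'
from plant import manip
import pickle
from h import *
s=manip.get_state();T=manip.camera("top");S=manip.camera("scene")
pickle.dump((s,S,T),open("w16.pkl","wb"))
print(s["joint_positions"].round(3),s["t"])
W0=[637.5,145.5,135]
for th in(1.4,1.5,1.6):
  e=np.array([-np.sin(th),-np.cos(th)])
  print(th,[proj(T,[W0[0]+r*e[0],W0[1]+r*e[1],135]).round(1).tolist() for r in(0,60,120)])
h=cv2.cvtColor(T["image"],cv2.COLOR_RGB2HSV).astype(int)
for v in range(190,262,3): print(v,"".join("g" if 45<h[v,u,0]<100 and h[v,u,2]>75 else "#" if h[v,u,2]<60 else "Y" if h[v,u,2]>150 else "." for u in range(262,330)))
E
```

```text
[-1.034  0.619  0.831  2.17  -0.755  0.687  0.378] 34.725
1.4 [[280.5, 198.0], [283.8, 217.9], [287.3, 238.3]]
1.5 [[280.5, 198.0], [281.8, 218.2], [283.1, 238.9]]
1.6 [[280.5, 198.0], [279.7, 218.3], [278.9, 239.0]]
190 gggg..YYYYYYYYYYYYYYYYYYYYYYgYYYYYYY...YYYgYYYYYYYYYYYYYYYYYYYYYYYYY
193 gggg..YYYYYYYYYYYYYYYYYYYYYYY...........YY.YYYYYYYYYYYYYYYYYYYYYYYYY
196 ggggg............YYYY...............................................
199 ggggggg...........Y.................................................
202 gggggggg........YYYYYY....Y..Y.Y....YYYYY...........................
205 gggggggg....Y.YYYYYYYY...YYY.Y.Y....................................
208 gggggggg...YYY.YYYYYY.....Y.YYYYYYY..........Y......................
211 gggggggg..YYYYYYY....YYYYYYY.YY..Y.YY.......Y.......................
214 gggggggg........YYYYYYYYY...YYY...........Y.....Y...................
217 gggggggg........YYYYYYYY.....YY.....................................
220 gggggggg...
[... 306 characters left out ...]
...........................................
235 ..g......###....YYYYYYYYY...........................................
238 g......#####.....YYYYYYY..........gggggggggggggggggggggggggggggggggg
241 ......#####.ggggg.YYYYY..ggggggggggggggggggggggggggggggggggggggggggg
244 g......#####ggggg.YYYYY..ggggggggggggggggggggggggggggggggggggggggggg
247 ..#..######..gggggYYYYYY.ggggggggggggggggggggggggggggggggggggggggggg
250 .#..#####...#.ggg.....YY..gggggggggggggggggggggggggggggggggggggggggg
253 .#.#####..##..gg..YYYYYY..gggggggggggggggggggggggggggggggggggggggggg
256 #..####..#.gggggg.YYYYY..ggggggggggggggggggggggggggggggggggggggggggg
259 ########.ggggggggg.......ggggggggggggggggggggggggggggggggggggggggggg
```

The top view puts the gate line at about 1.53 rad, with a steady grip. Handing in.

```bash
python3 -c "
from plant import manip
print(manip.sign_off())"
```

```text
the job is handed in; nothing more can be done
None
```

I handed the job in at about 35 s: the pin is driven fully down, the mallet is back upright on the bench, the red then the blue catch is squeezed fully, and the gate is held by its handle at about 1.53 rad, as measured from the top camera; the sign-off returned no verdict.

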